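Clear the reject bottle, then hold the filler valve open

TASK

Get the filling station ready: of the three amber bottles waiting on the steel tray, take out the one that wears a square card collar (a reject) and stand it upright on the floor of the plywood crate at the side. Then swing the filler's spring-loaded valve lever by its upright black handle clockwise (seen from above) all the way to its stop, and finish while still holding it there: do not let go of it. Leave the other two bottles, the jigger and the spice jar standing where they are.

Things in the scene. Friction and masses are not known exactly. Their poses are not given: they have to be found in the camera images.
- reject_mid (a point): the reject: an amber glass bottle 150 mm tall, 0.16 to 0.28 kg, with a square card collar (58 x 58 x 2 mm, lying flat round its shoulder 95 mm above the foot). Body 54 mm across up to 76 mm, shoulder up to 104 mm, then a straight neck 25 mm across up to the top. The point is on its axis half-way up, 75 mm above the foot; z points up along the bottle. Its place in the row of three changes.
- good_a_mid (a point): a good bottle: same shape as the reject but without a collar; stays where it is. Point on its axis, 75 mm above the foot.
- good_b_mid (a point): the other good bottle, same as good_a; stays where it is. Point on its axis, 75 mm above the foot.
- tray: fixed flat steel tray, 130 mm (its x) by 290 mm (its y) and 10 mm thick, origin under its centre; the three bottles stand on it in a row along its y axis, about 100 mm apart.
- crate_in (a point): centre of the inner floor of the fixed open plywood crate, 170 mm (its x) by 150 mm (its y) outside and 70 mm high, walls and floor 6 mm thick; x and y along its sides, z up.
- filler: the fixed steel filling stand: base plate, valve body with the lever's pivot, and behind the pivot (towards the stand's own +x) a funnel of 128 mm diameter, its axis 115 mm from the pivot axis, from 145 to 295 mm above the table. Origin on the table straight below the pivot; z up. At rest the lever points along the stand's -x axis turned 0.55 rad towards its -y; at the stop it points along -x turned 0.55 rad towards its +y.
- lever_pivot (a point): point on the lever's vertical pivot axis, at the height of lever_grip (142 mm above the table).
- lever_grip (a point): the upright black handle at the lever's end: a cylinder 18 mm across, from 108 to 168 mm above the table, free from above; the point is on its axis 26 mm below its top. 110 mm from the pivot axis. The lever's flat steel bar, 16 mm wide, joins it 108 to 116 mm above the table.
- lever (a joint): angle of the valve lever: 0 at rest, 1.1 rad at its stop; it grows as the handle swings clockwise seen from above (towards the stand's +y). A spring drives it back to 0: about 3.2 N at the handle at rest, rising to 7.7 N at the stop.
- jigger_mid (a point): a steel double-cone measure, 85 mm tall and 48 mm across, standing on the table; leave alone. Point at its middle.
- spice_jar_mid (a point): a glass jar 70 mm across and 100 mm tall with a steel lid, standing on the table; leave alone. Point at its middle.

How it is judged (in metres and radians):
On the way, in this order (a step that is already met when the one before it is completed fails the run):
1. the reject bottle stands upright on the crate's floor, released (horizontal distance between reject_mid and crate_in below 0.07 m and height (world z) of reject_mid below 0.089 m and angle between reject_mid's own z axis and vertical below 0.15 rad and contact force between reject and the fingers below 0.1 N), for 0.2 s.
2. the lever is swung to its stop by the robot (value of joint lever above 1.02 rad and (contact force between lever and the arm above 2 N or contact force between lever and the fingers above 2 N)), for 0.2 s.
At the end, for the whole second after the job is handed in: The robot is holding the lever within 0.08 rad of its stop (joint above 1.02 of 1.1 rad) with more than 2 N on it; the reject stands in the crate, upright within 0.15 rad, on the crate's floor; the good bottles stand upright (all of step 2 and horizontal distance between reject_mid and crate_in below 0.07 m and height (world z) of reject_mid below 0.089 m and angle between each of reject_mid, good_a_mid, good_b_mid's own z axis and vertical below 0.15 rad); the arm keeps its last pose, push and grip.
It fails at once if a good bottle is shifted by more than 30 mm (distance of any of good_a_mid, good_b_mid from where it was at the start of the episode above 0.03 m).
It fails at once if the jigger or the spice jar is shifted by more than 30 mm (distance of any of jigger_mid, spice_jar_mid from where it was at the start of the episode above 0.03 m).
It also fails if it takes over 58 s, if anything falls off the work surface, if the arm or the gripper's body presses on something with over 40 N, if the wrist force passes 120 N, or if a joint passes its speed limit or range.

ROBOT

A 7-joint arm with a two-finger parallel gripper is mounted at the origin on the work surface. World frame = base frame: x ahead of the robot, y to its left, z up, the work surface at z = 0. Lengths are in m, angles in degrees, forces in N, time in s.
With the tool pointing down it reaches from about 0.425 to 0.875 m from the base axis. Payload 4.7 kg.
Tool frame: the origin (TCP) lies on the centre line of the jaws, within the pads' length; the fingertips stand 19 mm ahead of it and the grasp point (between the pads) is the TCP; z points along the fingers, y is the line along which they close (so a half turn about z gives the same grasp; the last joint's range is limited). The gripper opens to 87 mm and grips with 3 to 60 N. Pads are 19 mm wide; open, the fingers measure 117 mm over their backs; the gripper's body (75 mm by 190 mm) begins 51 mm behind the grasp point.
Start: joints at [-76.541, 18.392, -4.016, 83.108, 1.295, 78.541, -3.26], TCP at [0.142, 0.634, 0.242] pointing down, gripper open.
Joint ranges: [-163.93, 163.93], [-17.29, 119.83], [-79.2, 71.16], [3.27, 140.29], [-89.18, 269.18], [5.43, 117.66], [-154.24, 154.24]. Speed limits (degrees/s): [147.25, 147.25, 180, 180, 180, 180, 180].

INTERFACE

Orientations are given as [roll, pitch, yaw] about the fixed x, y, z axes, in that order (R = Rz(yaw) Ry(pitch) Rx(roll)).
In Python, from cell import env, imaging gives the robot as it stands.
- The arm moves only by the shell command python3 -m crank 'ROWS' [OPENING] [FORCE]. ROWS is JSON, a list of rows, each an object of numbers: "x", "y", "z": the shift along the tool's x, y, z in m; "turn": the turn about the tool's z in rad. In form: [{"x": .., "y": .., "z": .., "turn": ..}, ...]. A call has 1 to 12 rows; each row is the pose to reach, as a shift and turn from the pose commanded when the call began, along the tool's axes at that moment; what a row does not reach only later rows make up. A row lasts 1/8 s, in which the tool goes at most 62.5 mm and 10.7 degrees, less where a joint would pass 70% of its speed; a pose out of reach is approached as far as the arm can. A call with a gripper value outside its range is refused whole. OPENING is the finger opening in m, from 0 to 0.087, set as the call begins (- or left out, the last holds). The fingers move at their own pace and stop on an object; FORCE is the grip in N (left out, the last holds). Time passes only in rows, so rows that repeat a pose let the fingers close. It gives the time, the measured TCP pose, the force, the opening and the grip force at its end, in the units of the state.
- env.get_obs(): the state, without advancing time (a new reading comes with each control period).
- imaging.read_camera(name): name is "side" or "top" or "wrist"; returns the picture (480x640x3 uint8, red, green, blue); there is no depth.
- imaging.get_calibration(name): a dict with "camera_matrix" (3x3 intrinsics, pixels), "position" and "attitude" of the camera in the world. Camera axes: x right, y up, looking along -z (the intrinsics and any distortion apply to the point x, -y, -z); pixel columns grow to the right and rows downward; lengths in m; the calibration is good to about 2 mm. The wrist camera is an equidistant fisheye: a pixel r from the principal point sees the ray r / f radians off the axis. A picture is of the moment at which its call begins: read the wrist's pose just before it. get_calibration takes no time and is no camera call; for the wrist camera it gives the pose at the moment of the call.
- env.sign_off(): hands the job in; it is judged then, once.
The state is a dict: "time_s": time; "qpos": joint angles; "joint_velocities": joint speeds; "effort": joint torques, N m; "tool_pos": TCP position; "tool_rot": TCP orientation; "force": force on the tool from outside, world axes, zero at the start; "wrist_torque": the same for the moment, N m; "grip_width": finger opening in m; "grasp_force": force on a finger pad.
Only numpy, scipy, OpenCV 4.12 (cv2) and the standard library are available. Lean on these libraries where they do the work, as an engineer would, in place of code of your own. Each camera call takes 0.05 s, during which the arm holds its last target. There are 200 camera calls.

## Working session

There is one attempt and no reset: what is moved stays moved. The work goes in short steps, Python scripts to look and compute and a shell command to move; the robot and the scene stay as the last step left them, time stands still between calls to the robot, and variables do not carry over. Pictures are saved under pics/ and viewed, at most 10 in all, crops included, and the job is handed in when it is done.

```bash
ls; mkdir -p pics; python3 - <<'E'
from cell import env, imaging
import cv2
for n in("top","side"):
    cv2.imwrite(f"pics/{n}0.png",imaging.read_camera(n)[:,:,::-1]); print(n,imaging.get_calibration(n))
o=env.get_obs();print(o["tool_pos"],o["tool_rot"],o["time_s"],o["grip_width"])
E
```

```text
pics
top {'camera_matrix': array([[456.60823164,   0.        , 324.98464821],
       [  0.        , 456.60823164, 242.32850073],
       [  0.        ,   0.        ,   1.        ]]), 'position': array([ 0.52469049, -0.00406935,  1.06298444]), 'attitude': array([  6.49986621,   1.94340156, -91.06664515])}
side {'camera_matrix': array([[455.66796732,   0.        , 314.23802672],
       [  0.        , 455.66796732, 230.47700285],
       [  0.        ,   0.        ,   1.        ]]), 'position': array([0.30592273, 0.69814262, 0.8752724 ]), 'attitude': array([  43.42146429,    1.01327114, -157.09450874])}
[0.14229994 0.63374882 0.24056238] [-1.79899983e+02  4.74326953e-03  1.67350811e+02] 0.1 0.08717694949296646
```

View pics/top0.png

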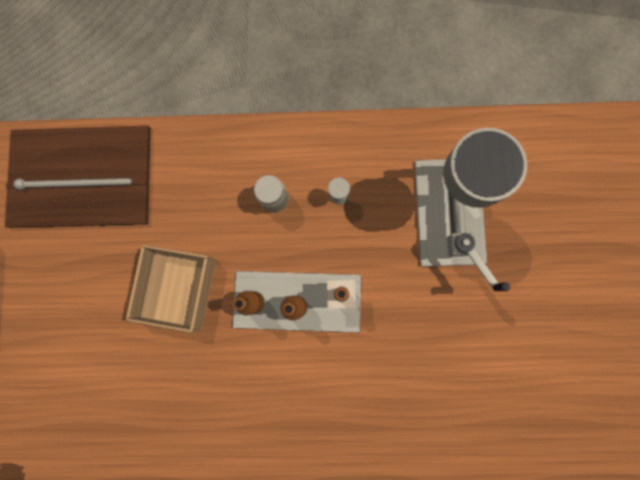

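View pics/side0.png

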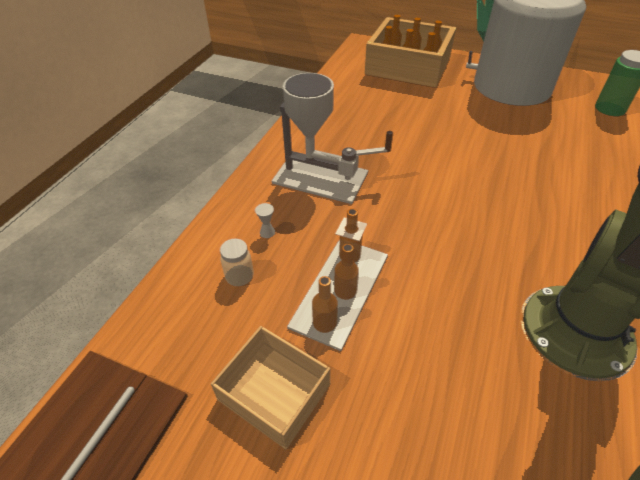

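The top view shows the reject (white collar) as the right-hand bottle, with its neck at about (342,294). The crate is at (170,289), the lever handle at (503,287) and the pivot at (465,242). The jigger is at (339,190) and the jar at (270,193). I'll zoom in to get more precise positions.

```bash
cat > h.py <<'E'
import numpy as np
from scipy.spatial.transform import Rotation as R
from cell import env, imaging
def ray(n,u,v):
    c=imaging.get_calibration(n);K=c["camera_matrix"]
    d=np.array([(u-K[0,2])/K[0,0],-(v-K[1,2])/K[1,1],-1])
    return c["position"],R.from_euler("xyz",c["attitude"],degrees=True).as_matrix()@d
def at(n,u,v,z):
    p,d=ray(n,u,v);return p+d*(z-p[2])/d[2]
E
python3 - <<'E'
from h import *
import cv2
np.set_printoptions(precision=4,suppress=True)
m=cv2.imread("pics/top0.png");s=cv2.imread("pics/side0.png")
out=np.zeros((600,800,3),np.uint8)
def put(im,u0,u1,v0,v1,k,x,y):
    c=cv2.resize(im[v0:v1,u0:u1],None,fx=k,fy=k,interpolation=cv2.INTER_CUBIC);out[y:y+c.shape[0],x:x+c.shape[1]]=c
put(m,120,370,240,340,3,0,0)
put(m,440,530,225,300,4,0,300)
put(s,320,400,120,180,5,400,300)
cv2.imwrite("pics/zoom.png",out)
for k,(n,u,v,z) in {"rejT":("top",342,294,.16),"rejS":("side",352,213,.16),"b1":("top",289,308,.16),"b1S":("side",348,248,.16),"b2":("top",240,303,.16),"hand":("top",503,287,.168),"handS":("side",390,134,.168),"piv":("top",465,242,.15),"fun":("top",487,168,.295),
"c1":("top",142,247,.07),"c2":("top",213,257,.07),"c3":("top",197,331,.07),"c4":("top",127,320,.07),"jig":("top",339,186,.085),"jar":("top",268,188,.1)}.items(): print(k,at(n,u,v,z))
E
```

```text
rejT [ 0.5253 -0.0069  0.16  ]
rejS [ 0.5236 -0.0018  0.16  ]
b1 [0.4999 0.0978 0.16  ]
b1S [0.4963 0.0994 0.16  ]
b2 [0.5114 0.1947 0.16  ]
hand [ 0.5329 -0.3171  0.168 ]
handS [ 0.5286 -0.3144  0.168 ]
piv [ 0.6237 -0.2542  0.15  ]
fun [ 0.734  -0.2583  0.295 ]
c1 [0.6372 0.4337 0.07  ]
c2 [0.6116 0.2746 0.07  ]
c3 [0.4517 0.308  0.07  ]
c4 [0.4778 0.4624 0.07  ]
jig [ 0.76   -0.0059  0.085 ]
jar [0.756  0.1476 0.1   ]
```

View pics/zoom.png

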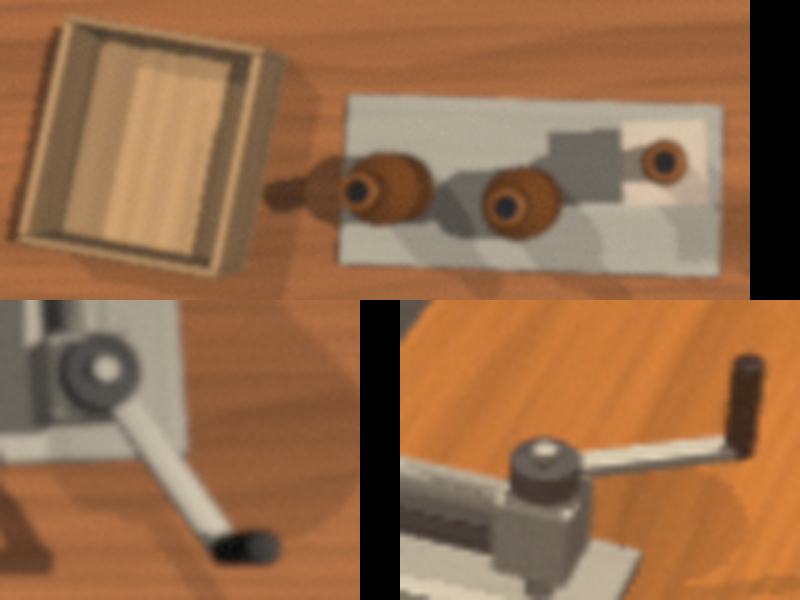

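The zoom confirms the positions: reject neck at (341.3,293.4), crate rim centre at about (0.546, 0.376), and the lever handle where the stand's geometry puts it. I'll add a helper that gives shifts in tool axes, then move.

```bash
cat >> h.py <<'E'
import sys
def go(x,y,z,yaw):
    o=env.get_obs();M=R.from_euler("xyz",o["tool_rot"],degrees=True)
    d=M.inv().apply(np.array([x,y,z])-o["tool_pos"])
    t=-((yaw-o["tool_rot"][2]+180)%360-180)*np.pi/180
    print("shift",d.round(4),"turn",round(t,3),"| t",round(o["time_s"],2),"pos",np.round(o["tool_pos"],4),np.round(o["tool_rot"],1),"F",np.round(o["force"],1),"w",round(o["grip_width"],4),"gf",round(float(np.max(o["grasp_force"])),1),"j7",o["qpos"][6].round(1))
if __name__=="__main__": go(*map(float,sys.argv[1:5]))
E
python3 -c "
from h import *
for u,v,z in [(341.3,293.4,.16),(289,309,.16),(239,303.3,.16),(142.3,246.7,.07),(207.7,256,.07),(191.7,330.7,.07),(125,319.3,.07)]: print(at('top',u,v,z).round(4))"
python3 h.py .43 .30 .26 120
```

```text
[ 0.5265 -0.0055  0.16  ]
[0.498  0.0978 0.16  ]
[0.5109 0.1967 0.16  ]
[0.6379 0.433  0.07  ]
[0.614  0.2864 0.07  ]
[0.4526 0.3196 0.07  ]
[0.4794 0.4669 0.07  ]
shift [-0.3538 -0.2627 -0.0189] turn 0.826 | t 0.1 pos [0.1423 0.6337 0.2406] [-179.9    0.   167.4] F [ 0.5 -0.7 -0.5] w 0.0872 gf 0.0 j7 -3.3
```

```bash
python3 -m crank '[{"x":-0.035,"y":-0.026,"z":-0.002,"turn":0.08},{"x":-0.07,"y":-0.052,"z":-0.004,"turn":0.16},{"x":-0.106,"y":-0.079,"z":-0.006,"turn":0.25},{"x":-0.142,"y":-0.105,"z":-0.008,"turn":0.33},{"x":-0.177,"y":-0.131,"z":-0.01,"turn":0.41},{"x":-0.212,"y":-0.158,"z":-0.012,"turn":0.5},{"x":-0.248,"y":-0.184,"z":-0.014,"turn":0.58},{"x":-0.283,"y":-0.21,"z":-0.016,"turn":0.66},{"x":-0.319,"y":-0.236,"z":-0.018,"turn":0.74},{"x":-0.354,"y":-0.263,"z":-0.019,"turn":0.826},{"x":-0.354,"y":-0.263,"z":-0.019,"turn":0.826}]' 0.087; python3 h.py .526 -.004 .24 90
```

```text
time_s: 1.48
tool_pos: [0.4328, 0.2961, 0.2605]
tool_rot: [180.0, 0.1, 119.6]
force: [-0.4, 0.4, 0.1]
grip_width: 0.087
grasp_force: 0.0
shift [-0.307  -0.067   0.0209] turn 0.516 | t 1.48 pos [0.4328 0.2961 0.2605] [1.800e+02 1.000e-01 1.196e+02] F [-0.4  0.4  0.1] w 0.087 gf 0.0 j7 -7.1
```

```bash
python3 -m crank '[{"x":-0.038,"y":-0.008,"z":0.002,"turn":0.06},{"x":-0.077,"y":-0.017,"z":0.005,"turn":0.13},{"x":-0.115,"y":-0.025,"z":0.008,"turn":0.19},{"x":-0.154,"y":-0.033,"z":0.01,"turn":0.26},{"x":-0.192,"y":-0.042,"z":0.013,"turn":0.32},{"x":-0.23,"y":-0.05,"z":0.016,"turn":0.39},{"x":-0.269,"y":-0.058,"z":0.018,"turn":0.45},{"x":-0.307,"y":-0.067,"z":0.021,"turn":0.516},{"x":-0.307,"y":-0.067,"z":0.021,"turn":0.516},{"x":-0.307,"y":-0.067,"z":0.021,"turn":0.516}]'; python3 h.py .526 -.005 .140 90
python3 - <<'E'
from h import *
import cv2
cv2.imwrite("pics/w1.png",imaging.read_camera("wrist")[:,:,::-1])
c=imaging.get_calibration("wrist");K=c["camera_matrix"];print(c)
M=R.from_euler("xyz",c["attitude"],degrees=True).as_matrix()
for P in([.526,-.005,.16],[.526,-.005,.105]):
    q=M.T@(np.array(P)-c["position"]);q=np.array([q[0],-q[1],-q[2]]);th=np.arctan2(np.hypot(*q[:2]),q[2]);print(K[:2,2]+K[0,0]*th*q[:2]/np.hypot(*q[:2]))
E
```

```text
time_s: 2.72
tool_pos: [0.5255, 0.0002, 0.2394]
tool_rot: [-180.0, -0.0, 90.4]
force: [0.7, 0.4, 0.1]
grip_width: 0.0872
grasp_force: 0.0
shift [-0.0053  0.0005  0.0994] turn 0.007 | t 2.73 pos [5.255e-01 2.000e-04 2.394e-01] [-180.    -0.    90.4] F [0.7 0.4 0.1] w 0.0872 gf 0.0 j7 -0.7
{'camera_matrix': array([[371.64829954,   0.        , 317.95499722],
       [  0.        , 371.64829954, 236.58344287],
       [  0.        ,   0.        ,   1.        ]]), 'position': array([0.52444821, 0.08540345, 0.38303265]), 'attitude': array([-1.78223427e+01,  5.43090408e-03,  4.35800096e-01])}
[319.32334606 264.11352247]
[319.08696534 237.82573524]
```

View pics/w1.png

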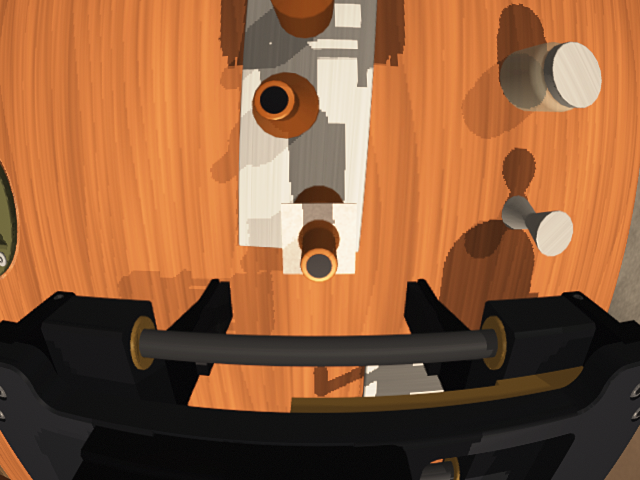

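The wrist view shows the neck mouth at (319,266), against a prediction of (319,264), so the target is right. I'll descend and grip.

```bash
python3 -m crank '[{"x":-0.006,"y":0,"z":0.03},{"x":-0.006,"y":0,"z":0.055},{"x":-0.006,"y":0,"z":0.08},{"x":-0.006,"y":0,"z":0.095},{"x":-0.006,"y":0,"z":0.1},{"x":-0.006,"y":0,"z":0.1}]'; python3 -m crank '[{"z":0},{"z":0},{"z":0},{"z":0},{"z":0},{"z":0},{"z":0},{"z":0}]' 0.015 25; python3 h.py .526 -.005 .34 90
```

```text
shift [-0.0061  0.0004 -0.1006] turn 0.008 | t 2.77 pos [0.5255 0.0012 0.2394] [-180.    -0.    90.5] F [-0.1  1.4 -0.1] w 0.087 gf 0.0 j7 -0.7invalid input
invalid input
```

```bash
python3 -m crank '[{"x":-0.006,"y":0,"z":0.03,"turn":0},{"x":-0.006,"y":0,"z":0.055,"turn":0},{"x":-0.006,"y":0,"z":0.08,"turn":0},{"x":-0.006,"y":0,"z":0.095,"turn":0},{"x":-0.006,"y":0,"z":0.1,"turn":0},{"x":-0.006,"y":0,"z":0.1,"turn":0}]'; python3 h.py .526 -.005 .14 90
```

```text
time_s: 3.52
tool_pos: [0.5261, -0.0049, 0.1399]
tool_rot: [180.0, -0.0, 90.5]
force: [-0.7, 0.1, -0.3]
grip_width: 0.0869
grasp_force: 0.0
shift [-0.0001 -0.0001 -0.0001] turn 0.009 | t 3.52 pos [ 0.5261 -0.0049  0.1399] [180.   -0.   90.5] F [-0.7  0.1 -0.3] w 0.0869 gf 0.0 j7 2.8
```

```bash
python3 -m crank '[{"x":0,"y":0,"z":0,"turn":0},{"x":0,"y":0,"z":0,"turn":0},{"x":0,"y":0,"z":0,"turn":0},{"x":0,"y":0,"z":0,"turn":0},{"x":0,"y":0,"z":0,"turn":0},{"x":0,"y":0,"z":0,"turn":0},{"x":0,"y":0,"z":0,"turn":0},{"x":0,"y":0,"z":0,"turn":0}]' 0.01 25; python3 -m crank '[{"x":0,"y":0,"z":-0.01,"turn":0},{"x":0,"y":0,"z":-0.03,"turn":0},{"x":0,"y":0,"z":-0.06,"turn":0},{"x":0,"y":0,"z":-0.09,"turn":0},{"x":0,"y":0,"z":-0.12,"turn":0},{"x":0,"y":0,"z":-0.15,"turn":0},{"x":0,"y":0,"z":-0.175,"turn":0},{"x":0,"y":0,"z":-0.19,"turn":0},{"x":0,"y":0,"z":-0.2,"turn":0},{"x":0,"y":0,"z":-0.2,"turn":0}]'; python3 h.py .546 .3765 .34 110
```

```text
time_s: 4.53
tool_pos: [0.5259, -0.0052, 0.1396]
tool_rot: [180.0, -0.0, 90.5]
force: [-0.1, 1.3, 0.5]
grip_width: 0.0244
grasp_force: 25.0
time_s: 5.78
tool_pos: [0.5259, -0.0053, 0.3397]
tool_rot: [180.0, -0.0, 90.5]
force: [-0.9, -1.1, -1.9]
grip_width: 0.0246
grasp_force: 25.0
shift [ 3.816e-01  2.310e-02 -3.000e-04] turn -0.341 | t 5.78 pos [ 0.5259 -0.0053  0.3397] [180.   -0.   90.5] F [-0.9 -1.1 -1.9] w 0.0246 gf 25.0 j7 -1.2
```

```bash
python3 -m crank '[{"x":0.012,"y":0.001,"z":0,"turn":-0.01},{"x":0.04,"y":0.002,"z":0,"turn":-0.04},{"x":0.08,"y":0.005,"z":0,"turn":-0.07},{"x":0.125,"y":0.008,"z":0,"turn":-0.11},{"x":0.17,"y":0.01,"z":0,"turn":-0.15},{"x":0.215,"y":0.013,"z":0,"turn":-0.19},{"x":0.26,"y":0.016,"z":0,"turn":-0.23},{"x":0.3,"y":0.018,"z":0,"turn":-0.27},{"x":0.335,"y":0.02,"z":0,"turn":-0.3},{"x":0.362,"y":0.022,"z":0,"turn":-0.32},{"x":0.377,"y":0.023,"z":0,"turn":-0.34},{"x":0.382,"y":0.023,"z":0,"turn":-0.34}]';python3 h.py .546 .3765 .16 110
python3 - <<'E'
from h import *
import cv2
cv2.imwrite("pics/s2.png",imaging.read_camera("side")[:,:,::-1])
E
```

```text
time_s: 7.28
tool_pos: [0.545, 0.3788, 0.3388]
tool_rot: [-179.9, 0.0, 110.1]
force: [1.0, 0.2, -1.6]
grip_width: 0.0247
grasp_force: 25.0
shift [-0.0024  0.0003  0.1788] turn 0.001 | t 7.28 pos [0.545  0.3788 0.3388] [-179.9    0.   110.1] F [ 1.   0.2 -1.6] w 0.0247 gf 25.0 j7 -12.6
```

View pics/s2.png

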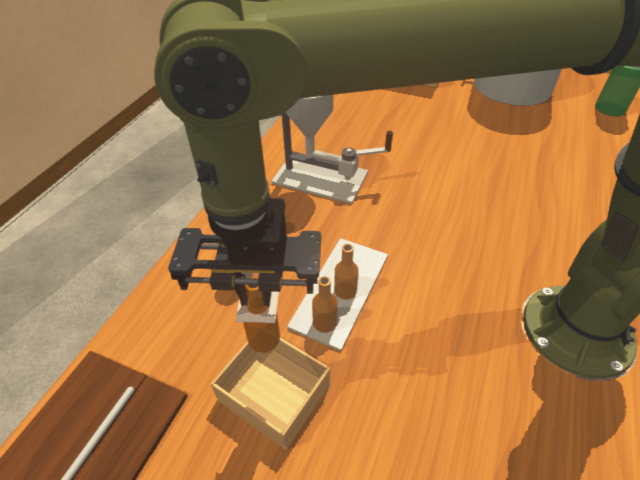

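The side view shows the bottle held upright over the crate, at about (262,315), and the other two bottles standing. I'll lower it.

```bash
python3 -m crank '[{"x":-0.001,"y":0,"z":0.01,"turn":0},{"x":-0.002,"y":0,"z":0.035,"turn":0},{"x":-0.002,"y":0,"z":0.065,"turn":0},{"x":-0.002,"y":0,"z":0.1,"turn":0},{"x":-0.002,"y":0,"z":0.13,"turn":0},{"x":-0.002,"y":0,"z":0.16,"turn":0},{"x":-0.002,"y":0,"z":0.18,"turn":0},{"x":-0.002,"y":0,"z":0.193,"turn":0},{"x":-0.002,"y":0,"z":0.198,"turn":0},{"x":-0.002,"y":0,"z":0.2,"turn":0},{"x":-0.002,"y":0,"z":0.201,"turn":0},{"x":-0.002,"y":0,"z":0.202,"turn":0}]';python3 h.py .546 .3765 .1357 110
```

```text
time_s: 8.82
tool_pos: [0.5468, 0.3753, 0.1382]
tool_rot: [179.9, -0.0, 109.9]
force: [-0.6, -0.2, -2.7]
grip_width: 0.0243
grasp_force: 25.0
shift [ 0.0014 -0.0004  0.0025] turn -0.001 | t 8.82 pos [0.5468 0.3753 0.1382] [179.9  -0.  109.9] F [-0.6 -0.2 -2.7] w 0.0243 gf 25.0 j7 -11.0
```

```bash
python3 -m crank '[{"x":0,"y":0,"z":0.001,"turn":0},{"x":0,"y":0,"z":0.002,"turn":0},{"x":0,"y":0,"z":0.0025,"turn":0},{"x":0,"y":0,"z":0.0025,"turn":0}]'
```

```text
time_s: 9.32
tool_pos: [0.5466, 0.3752, 0.1356]
tool_rot: [180.0, -0.0, 109.9]
force: [-0.6, -0.7, 0.6]
grip_width: 0.0244
grasp_force: 25.0
```

The floor now carries the weight, so I'll release, rise straight up and look.

```bash
python3 -m crank '[{"x":0,"y":0,"z":0,"turn":0},{"x":0,"y":0,"z":0,"turn":0},{"x":0,"y":0,"z":0,"turn":0},{"x":0,"y":0,"z":0,"turn":0},{"x":0,"y":0,"z":0,"turn":0},{"x":0,"y":0,"z":0,"turn":0}]' 0.087; python3 -m crank '[{"x":0,"y":0,"z":-0.01,"turn":0},{"x":0,"y":0,"z":-0.03,"turn":0},{"x":0,"y":0,"z":-0.06,"turn":0},{"x":0,"y":0,"z":-0.1,"turn":0},{"x":0,"y":0,"z":-0.13,"turn":0},{"x":0,"y":0,"z":-0.15,"turn":0},{"x":0,"y":0,"z":-0.165,"turn":0},{"x":0,"y":0,"z":-0.165,"turn":0}]'; python3 h.py .55 .02 .30 55
python3 - <<'E'
from h import *
import cv2
cv2.imwrite("pics/s3.png",imaging.read_camera("side")[:,:,::-1])
E
```

```text
time_s: 10.07
tool_pos: [0.5465, 0.3751, 0.1351]
tool_rot: [180.0, -0.0, 109.9]
force: [0.1, 0.2, 0.3]
grip_width: 0.0764
grasp_force: 0.0
time_s: 11.08
tool_pos: [0.5468, 0.3752, 0.3011]
tool_rot: [179.9, -0.0, 109.9]
force: [0.4, -0.0, 0.3]
grip_width: 0.087
grasp_force: 0.0
shift [-0.335  -0.1181  0.0007] turn 0.959 | t 11.07 pos [0.5468 0.3752 0.3011] [179.9  -0.  109.9] F [ 0.4 -0.   0.3] w 0.087 gf 0.0 j7 -12.3
```

View pics/s3.png

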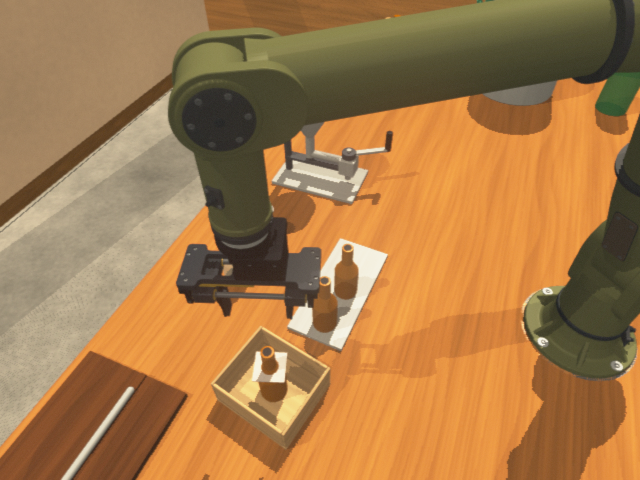

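The side view shows the reject standing upright in the crate at (270,370). Next is the lever.

```bash
python3 -m crank '[{"x":-0.03,"y":-0.01,"z":0,"turn":0.08},{"x":-0.06,"y":-0.02,"z":0,"turn":0.17},{"x":-0.095,"y":-0.033,"z":0,"turn":0.26},{"x":-0.13,"y":-0.046,"z":0,"turn":0.36},{"x":-0.165,"y":-0.058,"z":0,"turn":0.46},{"x":-0.2,"y":-0.07,"z":0,"turn":0.56},{"x":-0.235,"y":-0.083,"z":0,"turn":0.66},{"x":-0.27,"y":-0.095,"z":0,"turn":0.76},{"x":-0.305,"y":-0.107,"z":0,"turn":0.86},{"x":-0.335,"y":-0.118,"z":0,"turn":0.959},{"x":-0.335,"y":-0.118,"z":0,"turn":0.959}]'; python3 h.py .5 -.315 .26 0
```

```text
time_s: 12.5
tool_pos: [0.5495, 0.0158, 0.2997]
tool_rot: [180.0, 0.1, 54.6]
force: [0.1, -0.7, 0.0]
grip_width: 0.0869
grasp_force: 0.0
shift [-0.2982  0.1514  0.0401] turn 0.953 | t 12.5 pos [0.5495 0.0158 0.2997] [1.80e+02 1.00e-01 5.46e+01] F [ 0.1 -0.7  0. ] w 0.0869 gf 0.0 j7 -37.1
```

```bash
python3 -m crank '[{"x":-0.03,"y":0.015,"z":0.004,"turn":0.09},{"x":-0.06,"y":0.03,"z":0.008,"turn":0.18},{"x":-0.09,"y":0.045,"z":0.012,"turn":0.28},{"x":-0.12,"y":0.06,"z":0.016,"turn":0.38},{"x":-0.15,"y":0.076,"z":0.02,"turn":0.48},{"x":-0.18,"y":0.09,"z":0.024,"turn":0.58},{"x":-0.21,"y":0.106,"z":0.028,"turn":0.67},{"x":-0.24,"y":0.121,"z":0.032,"turn":0.76},{"x":-0.27,"y":0.136,"z":0.036,"turn":0.86},{"x":-0.298,"y":0.151,"z":0.04,"turn":0.953},{"x":-0.298,"y":0.151,"z":0.04,"turn":0.953},{"x":-0.298,"y":0.151,"z":0.04,"turn":0.953}]'; python3 h.py .531 -.314 .146 0
python3 - <<'E'
from h import *
import cv2
cv2.imwrite("pics/w2.png",imaging.read_camera("wrist")[:,:,::-1])
c=imaging.get_calibration("wrist");K=c["camera_matrix"]
M=R.from_euler("xyz",c["attitude"],degrees=True).as_matrix()
for P in([.531,-.314,.168],[.624,-.254,.15]):
    q=M.T@(np.array(P)-c["position"]);q=np.array([q[0],-q[1],-q[2]]);th=np.arctan2(np.hypot(*q[:2]),q[2]);print(K[:2,2]+K[0,0]*th*q[:2]/np.hypot(*q[:2]))
E
```

```text
time_s: 14.0
tool_pos: [0.5026, -0.3108, 0.2598]
tool_rot: [-180.0, 0.0, 0.4]
force: [0.2, -0.4, -0.1]
grip_width: 0.0869
grasp_force: 0.0
shift [0.0285 0.0034 0.1138] turn 0.006 | t 14.0 pos [ 0.5026 -0.3108  0.2598] [-180.     0.     0.4] F [ 0.2 -0.4 -0.1] w 0.0869 gf 0.0 j7 -50.2
[323.61011785 208.30871834]
[235.62877339  69.6894944 ]
```

View pics/w2.png

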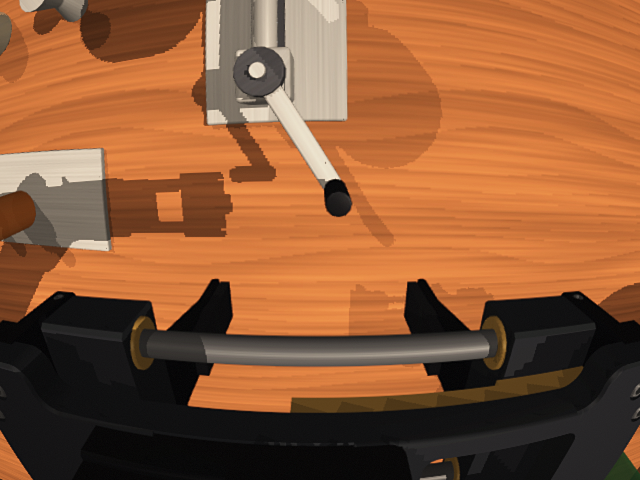

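The wrist view shows the handle top at (338,204) and the pivot cap at (258,70). Both are off my estimate, so I'll invert these pixels.

```bash
python3 - <<'E'
from h import *
c=imaging.get_calibration("wrist");K=c["camera_matrix"]
M=R.from_euler("xyz",c["attitude"],degrees=True).as_matrix()
for u,v,z in((338,204,.168),(258,70,.15),(258,70,.13)):
    p=(np.array([u,v])-K[:2,2]);r=np.hypot(*p);t=r/K[0,0]
    d=M@np.array([np.sin(t)*p[0]/r,-np.sin(t)*p[1]/r,-np.cos(t)]);print((c["position"]+d*(z-c["position"][2])/d[2]).round(4))
E
python3 h.py .532 -.323 .146 0
```

```text
[ 0.534  -0.3233  0.168 ]
[ 0.623  -0.2694  0.15  ]
[ 0.6258 -0.2662  0.13  ]
shift [0.029  0.0132 0.1139] turn 0.008 | t 14.05 pos [ 0.5029 -0.3101  0.2599] [-180.    -0.     0.4] F [ 0.8  0.3 -0.5] w 0.0869 gf 0.0 j7 -50.2
```

```bash
python3 -m crank '[{"x":0.015,"y":0.006,"z":0.01,"turn":0},{"x":0.03,"y":0.0125,"z":0.03,"turn":0},{"x":0.03,"y":0.0125,"z":0.05,"turn":0},{"x":0.03,"y":0.0125,"z":0.075,"turn":0},{"x":0.03,"y":0.0125,"z":0.095,"turn":0},{"x":0.03,"y":0.0125,"z":0.108,"turn":0},{"x":0.03,"y":0.0125,"z":0.114,"turn":0},{"x":0.03,"y":0.0125,"z":0.114,"turn":0}]'; python3 -m crank '[{"x":0,"y":0,"z":0,"turn":0},{"x":0,"y":0,"z":0,"turn":0},{"x":0,"y":0,"z":0,"turn":0},{"x":0,"y":0,"z":0,"turn":0},{"x":0,"y":0,"z":0,"turn":0},{"x":0,"y":0,"z":0,"turn":0},{"x":0,"y":0,"z":0,"turn":0},{"x":0,"y":0,"z":0,"turn":0},{"x":0,"y":0,"z":0,"turn":0}]' 0.005 30; python3 h.py .529 -.209 .146 0
```

```text
time_s: 15.05
tool_pos: [0.5327, -0.3231, 0.1461]
tool_rot: [180.0, -0.0, 0.4]
force: [0.5, -0.0, 0.4]
grip_width: 0.0868
grasp_force: 0.0
time_s: 16.18
tool_pos: [0.5326, -0.3237, 0.1461]
tool_rot: [179.9, -0.0, 0.4]
force: [0.6, -2.2, -1.4]
grip_width: 0.017
grasp_force: 30.0
shift [-0.0028 -0.1147 -0.    ] turn 0.006 | t 16.18 pos [ 0.5326 -0.3237  0.1461] [179.9  -0.    0.4] F [ 0.6 -2.2 -1.4] w 0.017 gf 30.0 j7 -45.1
```

```bash
python3 -m crank '[{"x":-0.003,"y":-0.005,"z":0,"turn":0},{"x":-0.006,"y":-0.01,"z":0,"turn":0},{"x":-0.0104,"y":-0.0192,"z":0,"turn":0},{"x":-0.014,"y":-0.0296,"z":0,"turn":0},{"x":-0.0168,"y":-0.04,"z":0,"turn":0},{"x":-0.0183,"y":-0.051,"z":0,"turn":0},{"x":-0.0189,"y":-0.062,"z":0,"turn":0},{"x":-0.0189,"y":-0.062,"z":0,"turn":0}]'; python3 h.py .529 -.209 .146 0
```

```text
time_s: 17.18
tool_pos: [0.5107, -0.2641, 0.146]
tool_rot: [179.8, 0.2, 0.2]
force: [-3.0, -6.8, -2.0]
grip_width: 0.017
grasp_force: 30.0
shift [ 0.0185 -0.0551 -0.0003] turn 0.004 | t 17.18 pos [ 0.5107 -0.2641  0.146 ] [179.8   0.2   0.2] F [-3.  -6.8 -2. ] w 0.017 gf 30.0 j7 -52.4
```

```bash
python3 -m crank '[{"x":0,"y":-0.01,"z":0,"turn":0},{"x":0.001,"y":-0.021,"z":0,"turn":0},{"x":0.003,"y":-0.032,"z":0,"turn":0},{"x":0.007,"y":-0.043,"z":0,"turn":0},{"x":0.01,"y":-0.05,"z":0,"turn":0},{"x":0.012,"y":-0.055,"z":0,"turn":0},{"x":0.012,"y":-0.055,"z":0,"turn":0}]'; python3 h.py .529 -.209 .146 0
```

```text
time_s: 18.05
tool_pos: [0.5211, -0.2095, 0.1459]
tool_rot: [179.8, 0.4, 0.2]
force: [-7.6, -7.5, 3.0]
grip_width: 0.0164
grasp_force: 30.2
shift [ 0.0079 -0.0005 -0.0002] turn 0.003 | t 18.05 pos [ 0.5211 -0.2095  0.1459] [179.8   0.4   0.2] F [-7.6 -7.5  3. ] w 0.0164 gf 30.2 j7 -59.2
```

```bash
python3 -m crank '[{"x":0.001,"y":-0.002,"z":0,"turn":0},{"x":0.002,"y":-0.004,"z":0,"turn":0},{"x":0.003,"y":-0.006,"z":0,"turn":0},{"x":0.003,"y":-0.006,"z":0,"turn":0},{"x":0.003,"y":-0.006,"z":0,"turn":0}]'; python3 h.py .529 -.209 .146 0
python3 - <<'E'
from h import *
import cv2
m=imaging.read_camera("wrist")[:,:,::-1]; t=imaging.read_camera("top")[:,:,::-1]
cv2.imwrite("pics/e.png",np.vstack([cv2.resize(m,(400,300)),cv2.resize(t,(400,300))]))
E
```

```text
time_s: 18.68
tool_pos: [0.5218, -0.2081, 0.1459]
tool_rot: [179.6, 0.5, -0.1]
force: [-11.0, -13.7, 1.8]
grip_width: 0.0161
grasp_force: 30.4
shift [ 0.0072  0.0009 -0.0002] turn -0.001 | t 18.68 pos [ 0.5218 -0.2081  0.1459] [ 1.796e+02  5.000e-01 -1.000e-01] F [-11.  -13.7   1.8] w 0.0161 gf 30.4 j7 -59.9
```

View pics/e.png

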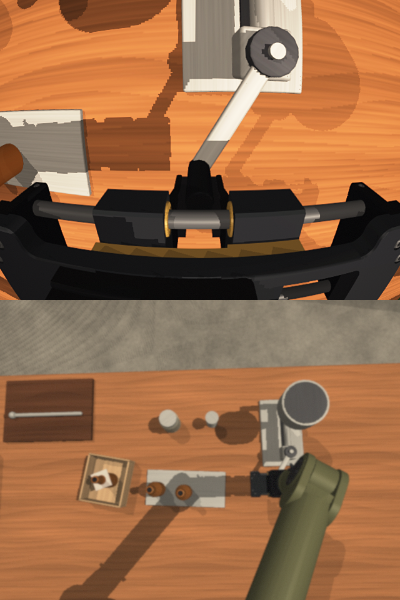

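The stop is reached: the force rose about 7 N for only 1.4 mm of motion, and the images show everything standing. I'll check that the hold is steady before handing in.

```bash
python3 -m crank '[{"x":0,"y":0,"z":0,"turn":0},{"x":0,"y":0,"z":0,"turn":0},{"x":0,"y":0,"z":0,"turn":0},{"x":0,"y":0,"z":0,"turn":0},{"x":0,"y":0,"z":0,"turn":0},{"x":0,"y":0,"z":0,"turn":0}]'
```

```text
time_s: 19.52
tool_pos: [0.5218, -0.2081, 0.1459]
tool_rot: [179.6, 0.5, -0.1]
force: [-11.0, -14.5, 4.0]
grip_width: 0.0167
grasp_force: 30.4
```

```bash
python3 -c "
from cell import env; print(env.sign_off())"
```

```text
the job is handed in; nothing more can be done
None
```

I stood the reject upright in the crate, swung the lever to its stop and handed the job in at about 19.5 s still holding it there; the good bottles, jigger and jar looked undisturbed in the last pictures, but no verdict came back.

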